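# Unlock the blue specimen case

## Task

In the rock archive, unlatch the blue specimen case so that its lid can be opened: first slide the yellow safety tab on its lid all the way along its guide, off the latch, then lift the black-gripped latch lever all the way up and let go. Do not touch the grey case, and leave the rock specimen on its little board where it is.

Things in the scene. Friction and masses are not known exactly. Their poses are not given: they have to be found in the camera images.
- blue_case: The blue case to unlatch: fixed, 260 (x) x 200 (y) x 100 mm high. Origin: centre of its underside; x points away from the robot (turned up to 20 degrees), y left, z up. All mm below are in this frame. Its flat lid, at z = 100, carries a yellow safety tab (nearer the robot) and, behind it, a steel latch lever with a black grip block.
- blue_case_tab (a joint): Yellow tab's slide along the case's +y, m: 0 locked, 0.028 end stop; starts at 0 to 0.004; past 0.017 the lever is free. About 1.5 N, stays put. Upright grip 20 (x) x 14 (y) mm, z 108 to 146, centred at x -61, y 0 when at 0; its finger (14 wide, z 115 to 125) reaches to x -30 over the lever's tip. Guide below, up to z 108, y -20 to 48.
- blue_case_latch (a joint): Lever angle, rad: 0 lying down, 1.25 end stop, standing up. Blocked by the tab until that is off. 2 to 3 N at the block, stays put. Hinge axis along y at x 55, z 111 (ears to z 118); lever 18 wide, 6 thick, from there to its tip at x -45, y 0. Black block 22 (x) x 24 (y), z 114 to 144, at x 3, y 0 when down; it swings up and over towards +x to above the hinge.
- grey_case: The grey case, a bystander: fixed, with the same size, frame, yellow tab and latch as the blue one. Not to be touched.
- specimen: A loose reddish rock on a pale wooden board, 80 (x) x 120 (y) mm, about 60 mm high, beyond the cases; origin at the centre of the board's underside. To be left alone.

How it is judged:
By the outcome, as a careful person would: the job done as asked, in the order asked, and still so for the second after the job is handed in, with the robot touching nothing.
It also fails if it takes over 42 s, if anything falls off the work surface, if the arm or the gripper's body presses on something with over 40 N, if the wrist force passes 120 N, or if a joint passes its speed limit or range.

## Robot

A 6-joint arm with a two-finger parallel gripper is mounted at the origin on the work surface. World frame = base frame: x ahead of the robot, y to its left, z up, the work surface at z = 0. Lengths are in m, angles in degrees, forces in N, time in s.
With the tool pointing down it reaches from about 0.325 to 0.85 m from the base axis. Payload 15.5 kg.
Tool frame: the origin (TCP) lies on the mounting face of the last link; the fingertips stand 191 mm ahead of it and the grasp point (between the pads) lies 172 mm ahead of it; z points along the fingers, y is the line along which they close (so a half turn about z gives the same grasp; the last joint's range is limited). The gripper opens to 91 mm and grips with 3 to 60 N. Pads are 32 mm wide; open, the fingers measure 118 mm over their backs; the gripper's body (76 mm by 178 mm) begins 60 mm behind the grasp point.
Start: joints at [-80.758, 28.281, 77.091, -0, 74.628, -5.472], TCP at [0.159, -0.605, 0.405] pointing down, gripper open.
Joint ranges: [-166.48, 166.48], [-47.26, 123.95], [12.59, 153.08], [-70.14, 250.14], [6.76, 159.57], [-176.63, 176.63]. Speed limits (degrees/s): [108.29, 108.29, 147.25, 172.46, 172.46, 172.46].

## Interface

Orientations are given as a 3x3 rotation matrix whose columns are the frame's x, y, z axes.
In Python, from workcell import state, capture, close_job, find_in gives the robot as it stands.
- The arm moves only by the tool jog_arm, never from a script. Its argument "deltas" is a list of rows, each a list of 2 entries, a list of its own where there are three numbers: the shift along the tool's x, y, z in cm, then the turn about the tool's z in degrees. A call has 1 to 5 rows; each row shifts and turns the commanded pose from where the row before left it, along the tool's axes as they then stand; what a row does not reach is not made up. A row lasts 1/10 s, in which the tool goes at most 50 mm and 8.59 degrees, less where a joint would pass 70% of its speed; a pose out of reach is approached as far as the arm can. A call is refused whole if a number of a shift passes 5 or a number of a turn 8.59, either way. A call with a gripper value outside its range is refused whole. "claw" is the closure, from 0 (fully open) to 1 (shut), set as the call begins (left out, the last holds). The fingers move at their own pace and stop on an object; "grip_force" is the grip in N (left out, the last holds). Time passes only in rows, so rows that do not move let the fingers close. It gives the time, the measured TCP pose, the force, the opening and the grip force at its end, in the units of the state.
- state(): the state, without advancing time (a new reading comes with each control period).
- capture(name): name is "side" or "top" or "wrist"; returns a dict with "image" (480x640x3 uint8, red, green, blue), "fx", "fy", "cx", "cy" (pixels), "k1" (the pictures are not rectified: a ray, as slopes to the right and down, at radius r is drawn at 1 + k1 r^2 times it, then the intrinsics apply), "T" (4x4, takes a point from camera to world coordinates). Camera axes: x right, y down, z forward; pixel columns grow to the right and rows downward; lengths in m; the calibration is good to about 2 mm. A picture is of the moment at which its call begins. There is no depth.
- close_job(): hands the job in; it is judged then, once.
Trained networks look in a picture, given as the dict that the camera call returned (one of the last four; its "shot" number tells which), for a name from the list of things; names that differ only in an ending like _2 or _b are one class to them, and where a whole thing is asked for, a point or a joint stands for the part that bears it (a point fixed in the world has none). Each returns a list of dicts, best first, with "conf" (0 to 1); they miss things now and then, are a little off and sometimes report something else, mostly with a low value. They report only what shows in the picture. A call takes as long as a camera call.
- find_in(picture, query): "centre" ([x, y, z] in m, in the coordinates of the camera as it stood for that picture, good to about 4 mm: the middle of the surface that is visible of it).
The state is a dict: "time_s": time; "joints": joint angles; "dq": joint speeds; "tau": joint torques, N m; "ee_pos": TCP position; "tcp_rot": TCP orientation; "ft_force": force on the tool from outside, world axes, zero at the start; "ft_torque": the same for the moment, N m; "width": finger opening in m; "finger_force": force on a finger pad.
Only numpy, scipy, OpenCV 4.12 (cv2) and the standard library are available. Lean on these libraries where they do the work, as an engineer would, in place of code of your own. Each camera call takes 0.05 s, during which the arm holds its last target. There are 200 camera calls.

## Working session

There is one attempt and no reset: what is moved stays moved. The work goes in short steps, Python scripts to look and compute and a tool call to move; the robot and the scene stay as the last step left them, time stands still between calls to the robot, and variables do not carry over. Pictures are saved under pics/ and viewed, at most 10 in all, crops included, and the job is handed in when it is done.

Besides the shell and the picture viewer there is one more tool, called as name(argument=value, ...), one argument or row to a line, values as JSON. jog_arm: Moves the arm, as the interface text tells. Its arguments: {"type":"object","properties":{"deltas":{"type":"array","items":{"type":"array"}},"claw":{"type":"number"},"grip_force":{"type":"number"}},"required":["deltas"]}

```bash
mkdir -p pics
cat > h.py <<'E'
import numpy as np, cv2
from workcell import state, capture, close_job, find_in
def w(c,p): return (c["T"]@np.r_[p,1])[:3]
def save(c,n): cv2.imwrite(f"pics/{n}.png",c["image"][:,:,::-1])
def proj(c,P):
    q=np.linalg.inv(c["T"])@np.r_[P,1]; x,y=q[0]/q[2],q[1]/q[2]; s=1+c["k1"]*(x*x+y*y)
    return np.r_[c["fx"]*x*s+c["cx"],c["fy"]*y*s+c["cy"]]
def ray(c,uv,z):
    d=np.array([(uv[0]-c["cx"])/c["fx"],(uv[1]-c["cy"])/c["fy"]]); x=d.copy()
    for _ in range(20): x=d/(1+c["k1"]*(x@x))
    r=c["T"][:3,:3]@np.r_[x,1]; o=c["T"][:3,3]
    return o+r*(z-o[2])/r[2]
E
python3 - <<'E'
from h import *
np.set_printoptions(precision=4,suppress=True)
for n in ["top","side"]:
    c=capture(n); save(c,n+"0")
    for q in ["blue_case","blue_case_tab","blue_case_latch","grey_case","specimen"]:
        for d in find_in(c,q)[:3]: print(n,q,round(d["conf"],2),w(c,d["centre"]),proj(c,w(c,d["centre"])))
s=state();print(s["ee_pos"],s["tcp_rot"],s["time_s"])
E
```

```text
top blue_case 0.89 [ 0.4836 -0.2387  0.099 ] [468.181  313.2134]
top blue_case_tab 0.9 [ 0.4323 -0.2435  0.1278] [475.7258 346.8452]
top blue_case_latch 0.92 [ 0.4897 -0.2498  0.1119] [476.9822 309.3464]
top blue_case_latch 0.66 [ 0.4856 -0.2382  0.1014] [468.1974 311.9435]
top grey_case 0.83 [0.5132 0.2035 0.1015] [190.7001 290.5809]
top specimen 0.66 [0.7637 0.1342 0.0422] [244.2012 148.2885]
side blue_case 0.61 [ 0.4816 -0.1482  0.0927] [387.3461 199.2198]
side blue_case_tab 0.62 [ 0.4263 -0.2409  0.1267] [413.5586 164.2477]
side blue_case_latch 0.56 [ 0.4879 -0.2378  0.114 ] [382.3273 170.5715]
side grey_case 0.93 [0.5209 0.2821 0.1029] [373.9752 352.4095]
[ 0.1587 -0.6045  0.4047] [[ 0.9672  0.2539  0.    ]
 [ 0.2539 -0.9672  0.0001]
 [ 0.     -0.0001 -1.    ]] 0.6
```

View pics/top0.png

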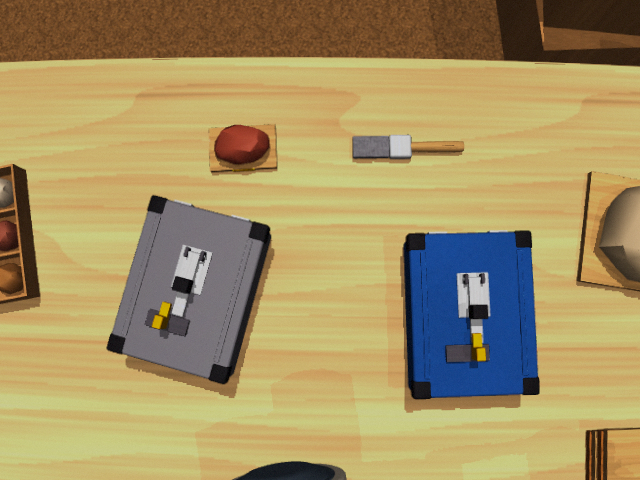

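View pics/side0.png

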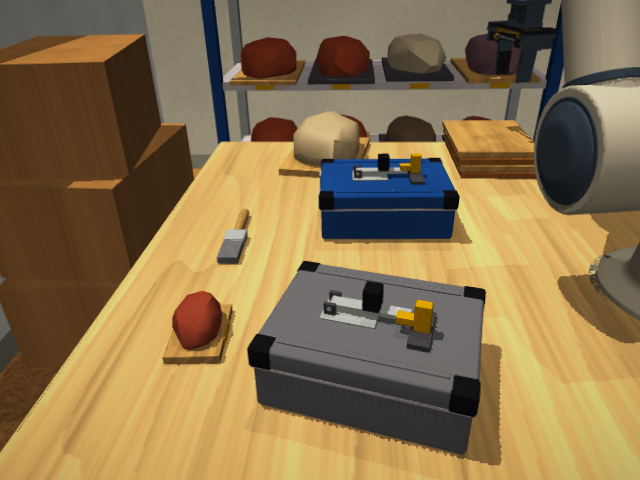

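The top view shows the blue case at right: lid corners are at about (407,235), (531,231), (539,393) and (413,398). Its yellow tab is at (480,352), the black block at (478,312), and it is turned only slightly. The side view agrees, and the grey case and rock are well clear.

Run:
```python
from h import *
np.set_printoptions(precision=4,suppress=True)
c=capture("top")
P=[ray(c,u,.1) for u in [(407,235),(531,231),(539,393),(413,398)]]
for p in P: print(p)
ctr=sum(P)/4; a=(P[0]+P[1]-P[2]-P[3])/2; b=(P[0]+P[3]-P[1]-P[2])/2
ya=np.degrees(np.arctan2(a[1],a[0])); yb=np.degrees(np.arctan2(-b[0],b[1])); print(ctr,np.linalg.norm(a),np.linalg.norm(b),ya,yb)
print("tab top",ray(c,(481,354),.146),"block top",ray(c,(479,312),.144))
s=state()
y=np.radians(.57*ya+.43*yb);ex=np.r_[np.cos(y),np.sin(y),0]
ho=ctr-.061*ex; print("tab nominal",ho,"block",ctr+.003*ex)
print("delta in tool",s["tcp_rot"].T@(ho-s["ee_pos"]))
```

```text
[ 0.6074 -0.1411  0.1   ]
[ 0.6164 -0.3434  0.1   ]
[ 0.3581 -0.3517  0.1   ]
[ 0.3506 -0.151   0.1   ]
[ 0.4831 -0.2468  0.1   ] 0.25770758265297544 0.20169666686134474 2.020282460923187 2.3590177909739447
tab top [ 0.4227 -0.2472  0.146 ] block top [ 0.4855 -0.2451  0.144 ]
tab nominal [ 0.4222 -0.2491  0.1   ] block [ 0.4861 -0.2467  0.1   ]
delta in tool [ 0.3451 -0.2769  0.3047]
```

jog_arm(
  deltas=[
    [[3.45,-2.77,0],0],
    [[3.45,-2.77,0],0],
    [[3.45,-2.77,0],0],
    [[3.45,-2.77,0],0],
    [[3.45,-2.77,0],0],
  ],
  claw=0.3,
)

```text
time_s: 1.15
ee_pos: [0.2911, -0.4252, 0.4048]
tcp_rot: [[0.967, 0.254, 0.0], [0.254, -0.967, -0.0], [0.0, 0.0, -1.0]]
ft_force: [0.1, -0.1, -1.2]
width: 0.0639
finger_force: 0.0
```

jog_arm(
  deltas=[
    [[3.45,-2.77,0],0],
    [[3.45,-2.77,0],0],
    [[3.45,-2.77,0],0],
    [[3.45,-2.77,0],0],
    [[3.45,-2.77,0],0],
  ],
)

```text
time_s: 1.65
ee_pos: [0.4229, -0.2474, 0.405]
tcp_rot: [[0.967, 0.254, 0.001], [0.254, -0.967, -0.0], [0.0, 0.0, -1.0]]
ft_force: [1.2, -0.3, 0.4]
width: 0.0639
finger_force: 0.0
```

jog_arm(
  deltas=[
    [[0,0,0],6.3],
    [[0,0,0],6.2],
    [[0,0,0],0],
    [[0,0,0],0],
  ],
)

```text
time_s: 2.05
ee_pos: [0.422, -0.2491, 0.4048]
tcp_rot: [[0.999, 0.042, 0.0], [0.042, -0.999, -0.0], [0.0, 0.0, -1.0]]
ft_force: [0.5, 0.8, -0.1]
width: 0.0638
finger_force: 0.0
```

Run:
```python
from h import *
np.set_printoptions(precision=4,suppress=True)
s=state();print(s["ee_pos"],s["tcp_rot"],s["time_s"],s["width"],s["ft_force"])
c=capture("wrist");save(c,"wrist1")
for q in ["blue_case","blue_case_tab","blue_case_latch"]:
    for d in find_in(c,q)[:2]: print(q,round(d["conf"],2),w(c,d["centre"]))
for P in [(.4227,-.2475,.146),(.4858,-.245,.144)]: print(proj(c,P))
```

```text
[ 0.422  -0.2491  0.4048] [[ 0.9991  0.0417  0.0001]
 [ 0.0417 -0.9991 -0.    ]
 [ 0.0001  0.     -1.    ]] 2.05 0.06376287840240394 [ 0.5041  0.8183 -0.1074]
blue_case 0.77 [ 0.4898 -0.2496  0.1036]
blue_case_tab 0.61 [ 0.4382 -0.2455  0.1329]
blue_case_latch 0.73 [ 0.4923 -0.2458  0.1141]
[322.834  251.6039]
[322.9781 143.7507]
```

View pics/wrist1.png

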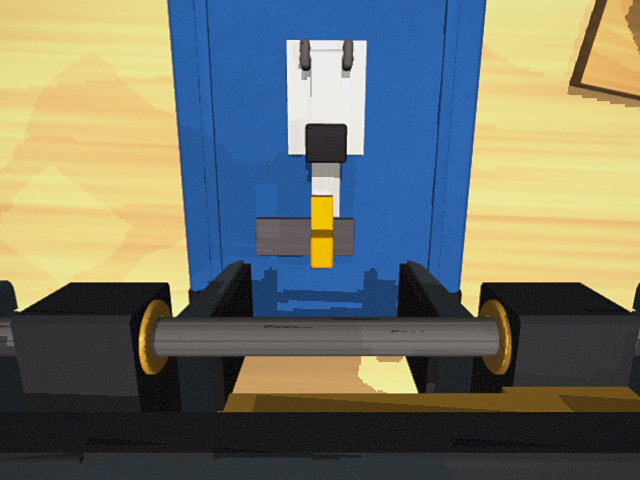

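The wrist view shows the tab's top at (321,250) and the block's top at (326,142), within 3 px of where I predicted them. I'm descending on the tab.

jog_arm(
  deltas=[
    [[0.1,-0.2,3.0],0],
    [[0,0,3.0],0],
    [[0,0,2.0],0],
    [[0,0,1.6],0],
    [[0,0,0],0],
  ],
)

```text
time_s: 2.75
ee_pos: [0.4225, -0.2468, 0.3071]
tcp_rot: [[0.999, 0.039, -0.003], [0.039, -0.999, 0.002], [-0.003, -0.002, -1.0]]
ft_force: [-0.3, -0.2, 1.0]
width: 0.0638
finger_force: 0.0
```

jog_arm(
  deltas=[
    [[0,0,0],0],
    [[0,0,0],0],
    [[0,0,0],0],
    [[0,0,0],0],
    [[0,0,0],0],
  ],
  claw=1,
  grip_force=10,
)

```text
time_s: 3.25
ee_pos: [0.423, -0.247, 0.3091]
tcp_rot: [[0.999, 0.039, 0.001], [0.039, -0.999, -0.0], [0.001, 0.0, -1.0]]
ft_force: [-0.5, 0.4, -0.7]
width: 0.0266
finger_force: 0.0
```

jog_arm(
  deltas=[
    [[0,0,0],0],
    [[0,0,0],0],
    [[0,0,0],0],
    [[0,0,0],0],
  ],
)

```text
time_s: 3.65
ee_pos: [0.423, -0.2469, 0.3088]
tcp_rot: [[0.999, 0.039, 0.0], [0.039, -0.999, -0.0], [0.0, 0.0, -1.0]]
ft_force: [-0.4, -0.2, 2.4]
width: 0.0141
finger_force: 10.0
```

Gripped at 14 mm, the tab's width. Next I slide it toward case +y (tool −y).

jog_arm(
  deltas=[
    [[0,-0.5,0],0],
    [[0,-0.5,0],0],
    [[0,-0.5,0],0],
    [[0,-0.5,0],0],
    [[0,-0.3,0],0],
  ],
)

```text
time_s: 4.15
ee_pos: [0.4222, -0.2234, 0.3088]
tcp_rot: [[0.999, 0.039, 0.0], [0.039, -0.999, -0.0], [0.0, 0.0, -1.0]]
ft_force: [0.0, -1.6, 5.1]
width: 0.0139
finger_force: 10.0
```

jog_arm(
  deltas=[
    [[0,-0.2,0],0],
    [[0,-0.15,0],0],
    [[0,-0.15,0],0],
    [[0,0,0],0],
  ],
)

```text
time_s: 4.55
ee_pos: [0.4221, -0.2202, 0.3088]
tcp_rot: [[0.999, 0.039, 0.001], [0.039, -0.999, -0.003], [0.0, 0.003, -1.0]]
ft_force: [-5.5, -20.0, -2.4]
width: 0.0143
finger_force: 10.0
```

End stop reached (20 N side force). I release, rise and take a look.

jog_arm(
  deltas=[
    [[0,0,0],0],
    [[0,0,0],0],
    [[0,0,0],0],
    [[0,0,0],0],
  ],
  claw=0.3,
)

```text
time_s: 4.95
ee_pos: [0.4219, -0.2188, 0.3086]
tcp_rot: [[0.999, 0.039, -0.0], [0.039, -0.999, 0.0], [-0.0, -0.0, -1.0]]
ft_force: [0.2, 0.3, -0.1]
width: 0.0435
finger_force: 0.0
```

jog_arm(
  deltas=[
    [[0,0,-3.0],0],
    [[0,0,-4.0],0],
    [[3.1,1.3,0],0],
    [[3.1,1.3,0],0],
    [[0,0,0],0],
  ],
)

```text
time_s: 5.45
ee_pos: [0.4877, -0.2436, 0.3791]
tcp_rot: [[0.999, 0.039, 0.003], [0.039, -0.999, -0.002], [0.003, 0.002, -1.0]]
ft_force: [0.9, -0.4, 0.1]
width: 0.0638
finger_force: 0.0
```

Run:
```python
from h import *
np.set_printoptions(precision=4,suppress=True)
s=state();print(s["ee_pos"],s["time_s"],s["width"],s["ft_force"])
c=capture("side");v=c["image"][120:240,300:480];cv2.imwrite("pics/side2.png",cv2.resize(v,None,fx=4,fy=4)[:,:,::-1])
c=capture("wrist");save(c,"wrist2")
```

```text
[ 0.4877 -0.2436  0.3791] 5.45 0.06384908827785912 [ 0.9144 -0.3503  0.052 ]
```

View pics/wrist2.png

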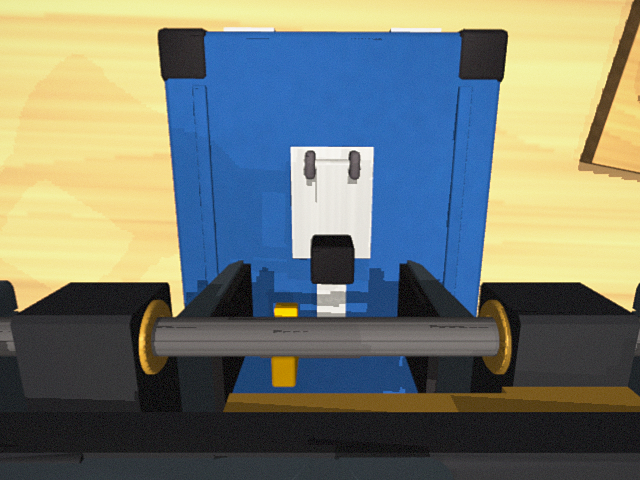

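View pics/side2.png

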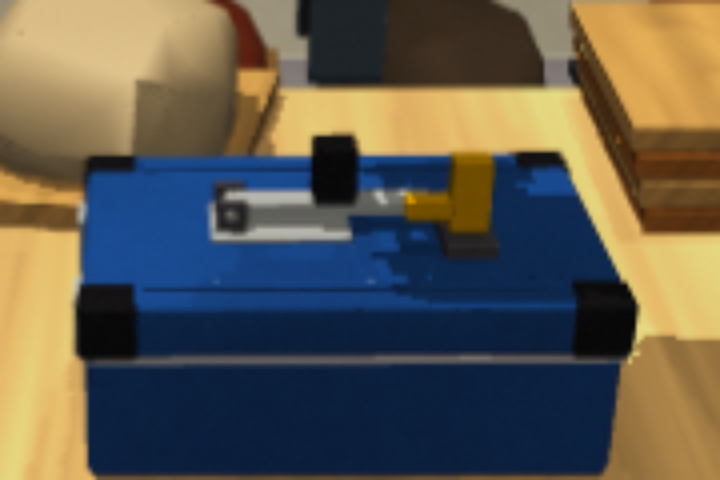

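The tab now sits beside the lever, at (285,350) in the wrist view. The block's top is at (332,258).

Run:
```python
from h import *
np.set_printoptions(precision=4,suppress=True)
c=capture("wrist");s=state();v=c["image"][200:300,260:400].astype(int)
m=(v.max(2)<50).astype(np.uint8);n,l,st,ce=cv2.connectedComponentsWithStats(m);print(st[1:][st[1:,4]>400]+[260,200,0,0,0])
print(s["ee_pos"],s["tcp_rot"][:,2],ray(c,(332,258),.144),c["cx"])
P=ray(c,(332,258),.144); print(s["tcp_rot"].T@(P-s["ee_pos"]))
```

```text
[[ 312  233   43   49 1975]]
[ 0.4844 -0.2422  0.3782] [-0.0013  0.0008 -1.    ] [ 0.4891 -0.2456  0.144 ] 324.7516021987217
[0.0048 0.0038 0.2342]
```

jog_arm(
  deltas=[
    [[0.25,0.3,2.5],0],
    [[0,0,2.5],0],
    [[0,0,1.5],0],
    [[0,0,0.9],0],
    [[0,0,0],0],
  ],
)

```text
time_s: 6.1
ee_pos: [0.4868, -0.2451, 0.3039]
tcp_rot: [[0.999, 0.039, -0.002], [0.039, -0.999, 0.001], [-0.002, -0.001, -1.0]]
ft_force: [0.2, -0.4, 0.0]
width: 0.0638
finger_force: 0.0
```

jog_arm(
  deltas=[
    [[0,0,0],0],
    [[0,0,0],0],
    [[0,0,0],0],
    [[0,0,0],0],
    [[0,0,0],0],
  ],
  claw=1,
  grip_force=12,
)

```text
time_s: 6.6
ee_pos: [0.4875, -0.2455, 0.305]
tcp_rot: [[0.999, 0.039, 0.0], [0.039, -0.999, -0.0], [0.0, 0.0, -1.0]]
ft_force: [-0.3, 0.1, -0.4]
width: 0.0262
finger_force: 0.4
```

jog_arm(
  deltas=[
    [[0,0,0],0],
    [[0,0,0],0],
    [[0,0,0],0],
  ],
)

```text
time_s: 6.9
ee_pos: [0.4876, -0.2463, 0.3051]
tcp_rot: [[0.999, 0.039, 0.001], [0.039, -0.999, -0.002], [0.001, 0.002, -1.0]]
ft_force: [-2.9, -9.5, 0.6]
width: 0.0239
finger_force: 12.0
```

Block gripped at 24 mm. I follow the hinge arc up toward case +x.

jog_arm(
  deltas=[
    [[0.31,0.1,-0.62],0],
    [[0.39,0,-0.57],0],
    [[0.46,0,-0.52],0],
    [[0,0,0],0],
  ],
)

```text
time_s: 7.3
ee_pos: [0.4992, -0.2463, 0.3225]
tcp_rot: [[0.999, 0.039, -0.0], [0.039, -0.999, -0.001], [-0.0, 0.001, -1.0]]
ft_force: [-5.3, -3.4, 7.9]
width: 0.0243
finger_force: 12.0
```

jog_arm(
  deltas=[
    [[0.52,0,-0.46],0],
    [[0.57,0,-0.4],0],
    [[0.62,0,-0.32],0],
    [[0,0,0],0],
  ],
)

```text
time_s: 7.7
ee_pos: [0.5165, -0.2456, 0.3342]
tcp_rot: [[0.999, 0.039, -0.0], [0.039, -0.999, -0.001], [-0.0, 0.001, -1.0]]
ft_force: [-3.8, -2.4, 8.0]
width: 0.0241
finger_force: 12.0
```

jog_arm(
  deltas=[
    [[0.65,0,-0.23],0],
    [[0.68,0,-0.16],0],
    [[0.69,0,-0.07],0],
    [[0,0,0],0],
  ],
)

```text
time_s: 8.1
ee_pos: [0.5369, -0.2448, 0.3388]
tcp_rot: [[0.999, 0.039, 0.001], [0.039, -0.999, -0.001], [0.001, 0.001, -1.0]]
ft_force: [-0.1, -2.7, 4.9]
width: 0.024
finger_force: 12.0
```

jog_arm(
  deltas=[
    [[0.5,0,0],0],
    [[0.3,0,0],0],
    [[0,0,0],0],
  ],
)

```text
time_s: 8.4
ee_pos: [0.5446, -0.2445, 0.3387]
tcp_rot: [[0.999, 0.039, 0.0], [0.039, -0.999, -0.001], [0.0, 0.001, -1.0]]
ft_force: [-1.1, -3.2, 3.3]
width: 0.0239
finger_force: 12.0
```

jog_arm(
  deltas=[
    [[0.2,0,0.03],0],
    [[0.2,0,0.03],0],
    [[0,0,0],0],
  ],
)

```text
time_s: 8.7
ee_pos: [0.5485, -0.2444, 0.3381]
tcp_rot: [[0.999, 0.039, 0.001], [0.039, -0.999, -0.001], [0.001, 0.001, -1.0]]
ft_force: [-2.2, -5.0, 5.2]
width: 0.0238
finger_force: 12.0
```

jog_arm(
  deltas=[
    [[0.2,0,0],0],
    [[0.2,0,0],0],
    [[0,0,0],0],
  ],
)

```text
time_s: 9.0
ee_pos: [0.5524, -0.2442, 0.3378]
tcp_rot: [[0.999, 0.039, -0.0], [0.039, -0.999, -0.001], [-0.0, 0.001, -1.0]]
ft_force: [-1.5, -5.0, 1.7]
width: 0.0238
finger_force: 12.0
```

Run:
```python
from h import *
np.set_printoptions(precision=4,suppress=True)
c=capture("side");v=c["image"][60:240,280:500];cv2.imwrite("pics/side3.png",cv2.resize(v,None,fx=3.3,fy=3.3)[:,:,::-1])
y=np.radians(2.2);C=np.array([.4836,-.2467,0]);R=np.array([[np.cos(y),-np.sin(y),0],[np.sin(y),np.cos(y),0],[0,0,1]])
for t in (1.0,1.1,1.25):
  f=lambda x,z:C+R@np.array([.055+x*np.cos(t)+z*np.sin(t),.009,.111-x*np.sin(t)+z*np.cos(t)])
  print(t,[(proj(c,f(*p))-[280,60])*3.3 for p in [(0,0),(-.1,0),(-.052,.033)]])
```

```text
1.0 [array([254.9996, 370.3469]), array([350.1945, 235.9714]), array([257.683 , 273.9143])]
1.1 [array([254.9996, 370.3469]), array([335.7401, 227.8981]), array([247.3235, 274.4686])]
1.25 [array([254.9996, 370.3469]), array([312.4234, 218.5547]), array([231.9888, 277.1419])]
```

View pics/side3.png

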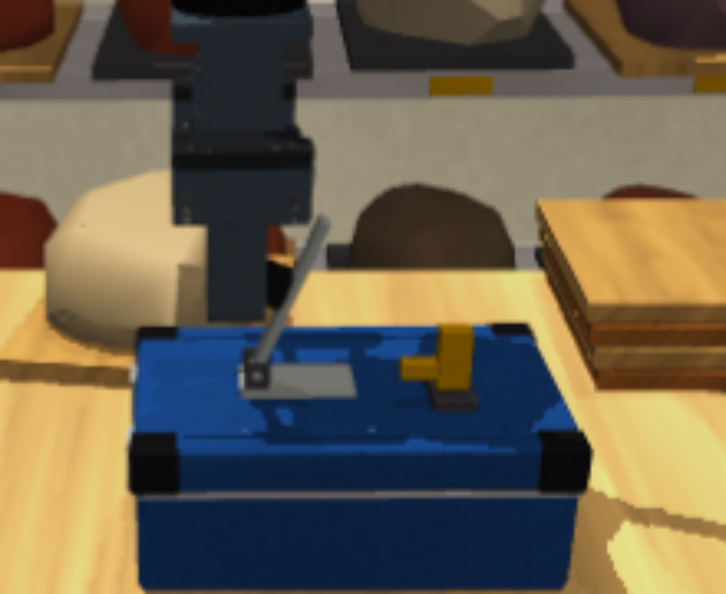

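The side view shows the lever nearly up, its tip at (325,218) against about (312,218) expected at the stop. The fingers have slipped past the block. I regrip further back with more force and pull to the stop.

jog_arm(
  deltas=[
    [[0,0,0],0],
    [[0,0,0],0],
    [[0,0,0],0],
    [[-0.8,0.1,0],0],
    [[-0.8,0.1,0],0],
  ],
  claw=0.5,
)

```text
time_s: 9.55
ee_pos: [0.5359, -0.2465, 0.3375]
tcp_rot: [[0.999, 0.039, -0.0], [0.039, -0.999, 0.0], [-0.0, -0.0, -1.0]]
ft_force: [0.6, 0.9, -0.7]
width: 0.0455
finger_force: 0.0
```

jog_arm(
  deltas=[
    [[-0.4,0,0],0],
    [[0,0,0],0],
    [[0,0,0],0],
    [[0,0,0],0],
    [[0,0,0],0],
  ],
  claw=1,
  grip_force=30,
)

```text
time_s: 10.05
ee_pos: [0.5324, -0.2458, 0.3378]
tcp_rot: [[0.999, 0.039, -0.001], [0.039, -0.999, 0.002], [-0.001, -0.002, -1.0]]
ft_force: [-2.0, 10.1, 7.6]
width: 0.0239
finger_force: 30.0
```

jog_arm(
  deltas=[
    [[0,0,0],0],
    [[0,0,0],0],
  ],
)

```text
time_s: 10.25
ee_pos: [0.5324, -0.2458, 0.3377]
tcp_rot: [[0.999, 0.039, -0.001], [0.039, -0.999, 0.002], [-0.001, -0.002, -1.0]]
ft_force: [-2.5, 9.6, 7.8]
width: 0.0241
finger_force: 30.0
```

jog_arm(
  deltas=[
    [[0.2,0,0],0],
    [[0.2,0,0],0],
    [[0,0,0],0],
  ],
)

```text
time_s: 10.55
ee_pos: [0.5359, -0.2457, 0.3376]
tcp_rot: [[0.999, 0.039, -0.003], [0.039, -0.999, 0.002], [-0.003, -0.002, -1.0]]
ft_force: [-7.3, 7.5, 10.2]
width: 0.0234
finger_force: 30.0
```

jog_arm(
  deltas=[
    [[0.2,0,0],0],
    [[0.2,0,0],0],
    [[0,0,0],0],
  ],
)

```text
time_s: 10.85
ee_pos: [0.5389, -0.2456, 0.3374]
tcp_rot: [[0.999, 0.039, -0.006], [0.039, -0.999, 0.002], [-0.005, -0.002, -1.0]]
ft_force: [-18.8, 5.6, 16.1]
width: 0.0239
finger_force: 30.0
```

Resistance has risen to 19 N, so it looks like the stop. I push slightly more, then release and clear away upward. The lever tip stands about 40 mm above the grasp point, between the fingers.

jog_arm(
  deltas=[
    [[0.2,0,0],0],
    [[0,0,0],0],
  ],
)

```text
time_s: 11.05
ee_pos: [0.5399, -0.2456, 0.3373]
tcp_rot: [[0.999, 0.039, -0.008], [0.039, -0.999, 0.002], [-0.008, -0.003, -1.0]]
ft_force: [-29.1, 2.9, 20.8]
width: 0.0237
finger_force: 30.0
```

jog_arm(
  deltas=[
    [[0,0,0],0],
    [[0,0,0],0],
    [[0,0,0],0],
    [[0,0,0],0],
    [[0,0,0],0],
  ],
  claw=0.3,
)

```text
time_s: 11.55
ee_pos: [0.5426, -0.2463, 0.3376]
tcp_rot: [[0.999, 0.039, 0.0], [0.039, -0.999, -0.0], [0.0, 0.0, -1.0]]
ft_force: [-0.1, 0.2, -0.2]
width: 0.0609
finger_force: 0.0
```

jog_arm(
  deltas=[
    [[0,0,-2.0],0],
    [[0,0,-4.0],0],
    [[0,0,-4.0],0],
    [[0,0,0],0],
  ],
)

```text
time_s: 11.95
ee_pos: [0.5434, -0.2467, 0.4429]
tcp_rot: [[0.999, 0.039, 0.007], [0.039, -0.999, -0.004], [0.007, 0.005, -1.0]]
ft_force: [0.7, 0.0, -0.2]
width: 0.0639
finger_force: 0.0
```

Run:
```python
from h import *
c=capture("side");v=c["image"][60:240,280:500];cv2.imwrite("pics/side4.png",cv2.resize(v,None,fx=3.3,fy=3.3)[:,:,::-1])
s=state();print(s["ee_pos"],s["time_s"],s["ft_force"])
```

```text
[ 0.54291163 -0.24652768  0.44025314] 12.0 [-0.11390365 -0.7621939  -1.03276414]
```

View pics/side4.png

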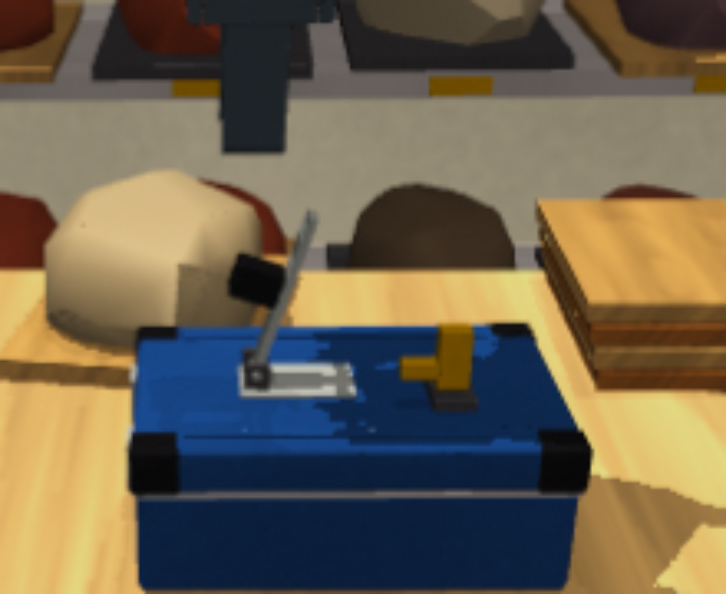

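The side view shows the lever tip at (311,212), which matches the 1.25 rad stop. The tab at (455,360) is off the latch and the gripper is clear.

```bash
python3 -c "
from h import *
print(close_job())"
```

```text
the job is handed in; nothing more can be done
None
```

The blue case is unlatched and the job is handed in at about 12 s: the tab was slid to its end stop first, then the lever lifted to its stop and released, without going near the grey case or the specimen.

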